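# Clamp a spice jar and lock the telescoping tube

## Robot

A 6-joint arm with a two-finger parallel gripper is mounted at the origin on a cart in front of the work surface, level with it; the furniture and walls round the work are solid. World frame = base frame: x ahead of the robot, y to its left, z up, the work surface at z = 0. Lengths are in m, angles in degrees, forces in N, time in s.
With the tool pointing down it reaches from about 0.35 to 0.875 m from the base axis. Payload 4.2 kg.
Tool frame: the origin (TCP) lies midway between the tips of the shut fingers; the grasp point (between the pads) lies 19 mm behind it (r.pinch_z is the distance from the TCP to the grasp point, in m); z points along the fingers, y is the direction in which the jaws open and shut (so a half turn about z gives the same grasp; the last joint's range is limited). The gripper opens to 87 mm and grips with 3 to 60 N. Pads are 19 mm wide; open, the fingers measure 117 mm over their backs; the gripper's body (75 mm by 190 mm) begins 51 mm behind the grasp point.
Start: joints at [82.483, 22.042, 0.453, 0, -68.411, -14.817], TCP at [0.237, 0.578, 0.223] pointing down, gripper open.
Joint ranges: [-179.83, 179.83], [-69.29, 118.12], [-61.27, 80.66], [-181.25, 117.63], [-171.15, -9.14], [-177.46, 177.46]. Speed limits (degrees/s): [159.86, 159.86, 180, 180, 180, 180].

## Interface

Orientations are given as a 3x3 rotation matrix whose columns are the frame's x, y, z axes.
In Python, from station import r, optics, workorder gives the robot as it stands.
- The arm moves only by the tool carry_out, never from a script. Its argument "commands" is a list of rows, each a list of 3 entries, a list of its own where there are three numbers: the shift along the tool's x, y, z in m, then the turn, a rotation vector about the tool's x, y, z in degrees, then the finger opening in m, from 0 to 0.087. In form: [[[tx, ty, tz], [ax, ay, az], grip], ...]. A call has 1 to 12 rows; each row shifts and turns the pose as measured when the row begins, along the tool's axes as they then stand; what a row does not reach is not made up. A row lasts 1/12 s, in which the tool goes at most 41.7 mm and 7.16 degrees, less where a joint would pass 70% of its speed; a pose out of reach is approached as far as the arm can. A call with a gripper value outside its range is refused whole. The fingers move at their own pace and stop on an object; the grip force is fixed at half the most. Time passes only in rows, so rows that do not move let the fingers close. It gives the time, the measured TCP pose, the force and the opening at its end, in the units of the state.
- r.sense(): the state, without advancing time (a new reading comes with each control period).
- optics.capture(name): name is "scene" or "top"; returns a dict with "img" (480x640x3 uint8, red, green, blue), "mtx" (3x3 intrinsics, pixels), "extrinsics" (4x4, takes a point from camera to world coordinates). Camera axes: x right, y down, z forward; pixel columns grow to the right and rows downward; lengths in m; the calibration is good to about 2 mm. A picture is of the moment at which its call begins. There is no depth.
- workorder.finish_job(): hands the job in, once; it reports no verdict.
The state is a dict: "time_s": time; "joints": joint angles; "joint_velocities": joint speeds; "effort": joint torques, N m; "tcp_pos": TCP position; "ee_rot": TCP orientation; "wrist_force": force on the tool from outside, world axes, zero at the start; "moment": the same for the moment, N m; "gripper_width": opening from 0.0 (shut) to 1.0 (fully open).
Only numpy, scipy, OpenCV 4.12 (cv2) and the standard library are available. Lean on these libraries where they do the work, as an engineer would, in place of code of your own. Each camera call takes 0.05 s, during which the arm holds its last target.

## Task

Stand the spice jar upright on the jar clamp's board, between the two open jaws, and let go of it. Then close the clamp on it: press the spring button pin down flush and slide the outer tube towards the jar until the pin pops up fully in the tube's other hole, so that the jar is held between the jaws. Leave the clamp locked and the jar upright, and do not disturb the mug, the garlic or the soup tin.

Things in the scene. Friction and masses are not known exactly. Their poses are not given: they have to be found in the camera images.
- clamp: Jar clamp, fixed flat on the worktop: wooden board 310x110x14 mm. Origin: centre of its underside; z up; x along the board from the end post (grey block, x -140 mm) to the fixed jaw. A fixed steel inner tube (23 mm square) runs from the post along y 0; over it slides, along x, a square aluminium outer tube, 128 mm long, 32 mm wide, upper face 48 mm above the worktop, with a jaw on its +x end.
- seat (a point): Point on the board's upper face (14 mm above the worktop), half-way between the open jaws, at x 75 mm, y 0 of the clamp; does not move with the tube.
- jar_mid (a point): Centre, half-way up, of the spice jar: round, slim, green screw cap, 46 mm across, 106 mm tall, about 0.11 kg, standing upright by itself on the front of the worktop, left of the clamp (not one of the jars far left at the back). Grasp it anywhere round body or cap. Standing on the board, its centre is 67 mm above the worktop.
- spice_jar: The same spice jar: origin at the centre of its base, z along its axis to the cap.
- pin_top (a point): Tip of the steel spring button pin, 16 mm across, cone head 6 mm high with a 6 mm flat tip. It sits in the fixed inner tube at x -45 mm, y 0 of the clamp and stands 7 mm out of the outer tube's upper face (tip 55 mm above the worktop). Moves only up and down. 2 N starts it, 4 N brings it flush; then the tube can be pushed over its cone. Standing up, it blocks the tube both ways.
- ridge (a point): Thumb ridge on the outer tube, to push it by: grey rib across its upper face, 32 mm wide, 12 mm thick, 23 mm high. The point is the middle of its face towards the pin (-x face), 11 mm above the tube's upper face; at the start 15 mm to the +x side of the pin's axis, so that a fingertip on the pin can also push the ridge. Moves with the tube.
- sleeve (a joint): Position of the outer tube in m: 0 as found, growing along the clamp's +x towards the jar; 0.045 with the pin in the other hole (1.4 mm of play either way); stop at 0.060. Friction 1.5 N, about 2.5 N with the pin rubbing under the wall, some 6 N to push it over the pin's cone, and up to 5 N in the last millimetres with the jar against the sprung pad.
- pin (a joint): Depth of the pin in m: 0 fully up (popped out), 0.007 flush with the tube's upper face, 0.011 under the tube wall, at most 0.016.
- mug: Bystander: striped mug, 84 x 120 x 91 mm, origin at the centre of its underside. To be left alone.
- garlic: Bystander: garlic bulb, 56 mm. Origin at its underside. To be left alone.
- soup_tin: Bystander: short food tin, 76 mm across, 58 mm high. Origin at its underside. To be left alone.
- other_hole (a point): Centre of the other hole, at the outer tube's upper face: 45 mm to the -x side of the hole in which the pin stands at the start. Both are 19 mm wide, through a 4 mm wall. Moves with the tube; it must come over the pin.
- jaw_face (a point): Middle of the sliding jaw's upper edge on its rubber face (64 mm above the worktop, jaw 64 mm wide). Moves with the outer tube; 86 mm from the pad at the start, 41 mm when closed.
- pad_face (a point): Point on the fixed jaw's rubber pad face, level with the jaw's upper edge (64 mm above the worktop, jaw 64 mm wide), at x 118 mm of the clamp. The pad is sprung: the closed clamp presses the jar about 3 mm into it, with 2 to 3 N.
Not all that is in view belongs to the job. Of the things like the spice_jar, leave any that is purple or yellow; of the rest the smaller one is meant.

How it is judged:
By the outcome, as a careful person would: the job done as asked, in the order asked, and still so for the second after the job is handed in, with the robot touching nothing.
It also fails if it takes over 48 s, if anything falls off the work surface, if the arm or the gripper's body presses on something with over 40 N, if the wrist force passes 120 N, or if a joint passes its speed limit or range.

## Working session

There is one attempt and no reset: what is moved stays moved. The work goes in short steps, Python scripts to look and compute and a tool call to move; the robot and the scene stay as the last step left them, time stands still between calls to the robot, and variables do not carry over. Pictures are saved under pics/ and viewed, and the job is handed in when it is done.

Besides the shell and the picture viewer there is one more tool, called after "Call:" as name(argument=value, ...), one argument or row to a line, values as JSON. carry_out: Moves the arm, as the interface text tells. Its arguments: {"type":"object","properties":{"commands":{"type":"array","items":{"type":"array"}}},"required":["commands"]}

```bash
ls; mkdir -p pics; cat > h.py <<'E'
import numpy as np, cv2
from station import r, optics, workorder
def cap(n,f=None):
    c=optics.capture(n)
    if f: cv2.imwrite(f'pics/{f}.png',c['img'][:,:,::-1])
    return c
def onplane(c,u,v,z):
    K=np.array(c['mtx']);T=np.array(c['extrinsics'])
    d=T[:3,:3]@np.linalg.solve(K,[u,v,1.]);o=T[:3,3]
    return o+d*(z-o[2])/d[2]
def proj(c,p):
    K=np.array(c['mtx']);T=np.array(c['extrinsics'])
    q=K@(T[:3,:3].T@(np.array(p)-T[:3,3]));return q[:2]/q[2]
E
python3 - <<'E'
from h import *
for n in('scene','top'):
    c=cap(n,n+'0');print(n,np.round(c['mtx'],1).tolist(),np.round(c['extrinsics'],3).tolist())
s=r.sense();print(s, r.pinch_z)
E
```

```text
pics
scene [[465.2, 0.0, 308.3], [0.0, 465.2, 235.4], [0.0, 0.0, 1.0]] [[0.863, -0.257, 0.435, 0.087], [-0.505, -0.435, 0.746, -0.663], [-0.003, -0.863, -0.505, 0.588], [0.0, 0.0, 0.0, 1.0]]
top [[557.3, 0.0, 313.6], [0.0, 557.3, 235.6], [0.0, 0.0, 1.0]] [[-0.007, -0.988, 0.156, 0.332], [-1.0, 0.004, -0.02, 0.136], [0.019, -0.156, -0.988, 1.327], [0.0, 0.0, 0.0, 1.0]]
{'time_s': 0.1, 'joints': array([ 8.24839911e+01,  2.20858761e+01,  3.87851902e-01, -2.23964343e-02,
       -6.84113009e+01, -1.48169101e+01]), 'joint_velocities': array([-0.02870126, -0.05152777,  0.20442148,  0.09511224, -0.03117076,
       -0.06698355]), 'effort': array([ 5.62977982e-05, -3.91687167e+01,  1.87935483e+01,  4.23193887e+00,
        1.34487479e-02, -7.54532948e-05]), 'tcp_pos': array([0.23728325, 0.57763111, 0.22158327]), 'ee_rot': array([[ 9.24936800e-01, -3.80120434e-01, -6.09927038e-04],
       [-3.80120899e-01, -9.24934971e-01, -1.84411883e-03],
       [ 1.36844404e-04,  1.93753938e-03, -9.99998114e-01]]), 'wrist_force': array([ 0.55177342, -1.19427281, -0.02087624]), 'moment': array([-0.00063373,  0.01196058,  0.04251144]), 'gripper_width': 0.9982296057701018} 0.0187
```

View pics/scene0.png

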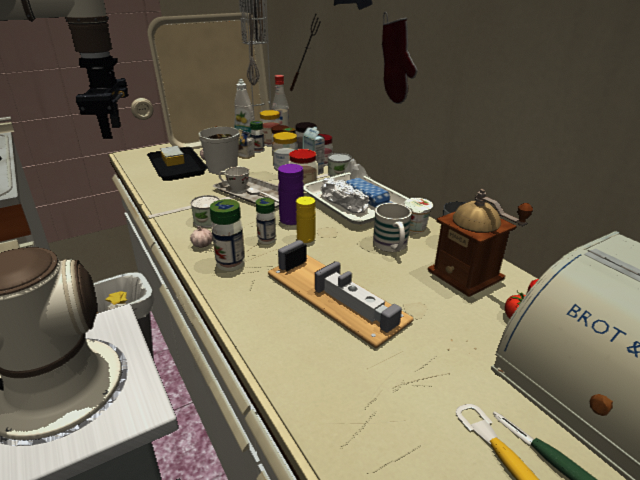

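View pics/top0.png

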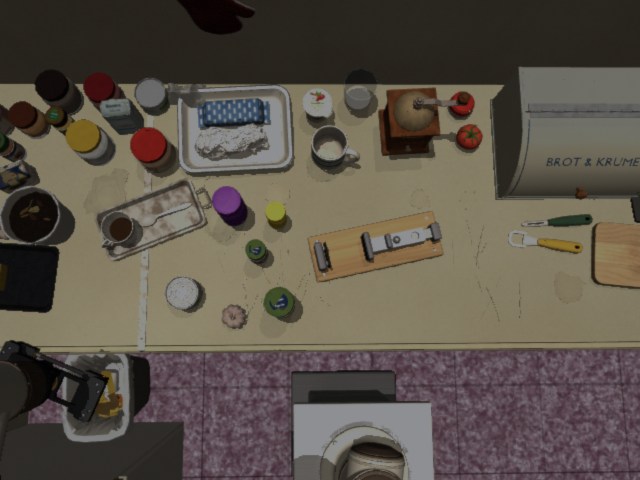

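Candidates, scene / top pixels:
- Large green-capped jar: (228,232) / (279,303).
- Small green-capped jar: (265,218) / (257,251).
- Purple jar: (290,195) / (230,206).
- Yellow jar: (306,220) / (276,214).

Purple and yellow are ruled out, and the small green one is the smaller of the other two. I'll check that in a close crop and measure.

```bash
python3 - <<'E'
from h import *
s=cv2.imread('pics/scene0.png');t=cv2.imread('pics/top0.png')
a=cv2.resize(s[180:350,190:420],None,fx=3.4,fy=3.4,interpolation=cv2.INTER_CUBIC);cv2.imwrite('pics/cs.png',a)
b=cv2.resize(t[180:330,210:450],None,fx=3.3,fy=3.3,interpolation=cv2.INTER_CUBIC);cv2.imwrite('pics/ct.png',b)
hsv=cv2.cvtColor(t,cv2.COLOR_BGR2HSV)
for p in [(257,251),(350,258),(420,260),(330,200),(250,330),(257,243),(395,241)]: print(p,hsv[p[1],p[0]])
E
```

```text
(257, 251) [110 104  66]
(350, 258) [ 17 122 140]
(420, 260) [21 74 79]
(330, 200) [ 22  65 133]
(250, 330) [ 21  64 139]
(257, 243) [ 41 129  77]
(395, 241) [30  8 63]
```

View pics/cs.png

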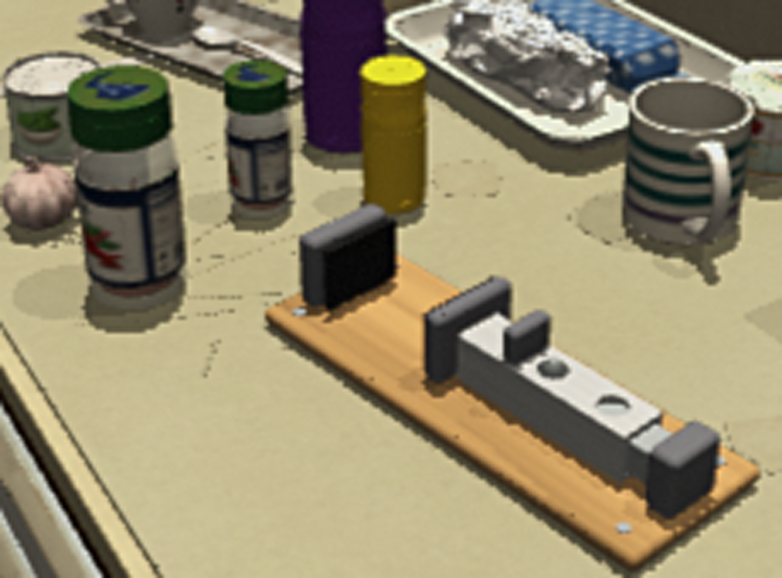

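View pics/ct.png

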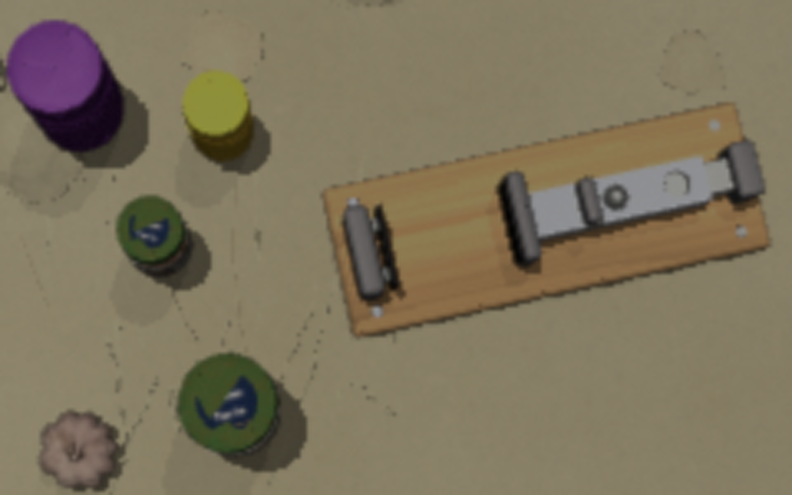

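The crops show the small green-capped jar at crop (150,235), that is top (256,251), beside the yellow and purple jars and smaller than the big green one. The clamp's board corners are near top (308,237), (432,211), (443,254) and (318,281). The pin is at about (396,239), with the ridge just left of it.

```bash
python3 - <<'E'
from h import *
c=cap('top');t=np.ascontiguousarray(c['img'][:,:,::-1]);hsv=cv2.cvtColor(t,cv2.COLOR_BGR2HSV)
# board
m=cv2.inRange(hsv,(10,95,70),(20,255,255));m2=np.zeros_like(m);m2[195:300,295:455]=m[195:300,295:455]
m2=cv2.morphologyEx(m2,cv2.MORPH_CLOSE,np.ones((5,5)))
cs,_=cv2.findContours(m2,0,2);k=np.vstack([x for x in cs if cv2.contourArea(x)>50])
P=np.array([onplane(c,u,v,.014)[:2] for u,v in k[:,0]],np.float32)
rc=cv2.minAreaRect(P);B=cv2.boxPoints(rc);print('board',rc, B.tolist())
# green cap
g=cv2.inRange(hsv,(33,90,40),(85,255,255))|cv2.inRange(hsv,(90,60,30),(130,255,255))
m3=np.zeros_like(g);m3[235:275,240:275]=g[235:275,240:275]
cs,_=cv2.findContours(m3,0,2);q=max(cs,key=cv2.contourArea);(u,v),rad=cv2.minEnclosingCircle(cv2.convexHull(q))
el=cv2.fitEllipse(cv2.convexHull(q));print('cap px',u,v,rad,el,onplane(c,u,v,.1),onplane(c,*el[0],.106))
d=(B[0]-B[1]),(B[1]-B[2]);d=max(d,key=np.linalg.norm)
for w,(z,uv) in {'pin':(.055,(396.5,239.5))}.items(): print(w,onplane(c,*uv,z))
for uv,z in [((186.5/1,0),0)]: pass
# scene check
s=cap('scene');
for n,p in {'jarbase':[*onplane(c,*el[0],.106)[:2],0],'jartop':[*onplane(c,*el[0],.106)[:2],.106]}.items(): print(n,proj(s,p))
hs=cv2.cvtColor(s['img'],cv2.COLOR_RGB2HSV)
g=cv2.inRange(hs,(33,90,40),(85,255,255));m=np.zeros_like(g);m[190:225,250:280]=g[190:225,250:280]
x=np.argwhere(m);print('scene cap bbox',x.min(0),x.max(0))
E
```

```text
board ((0.5128756761550903, -0.03592894971370697), (0.10981778055429459, 0.308315634727478), 11.99219036102295) [[0.4271344542503357, 0.10345563292503357], [0.49119576811790466, -0.19813129305839539], [0.598616898059845, -0.1753135323524475], [0.5345555543899536, 0.12627339363098145]]
cap px 255.17330932617188 249.32470703125 9.849976539611816 ((255.088134765625, 249.14256286621094), (19.044836044311523, 19.372936248779297), 80.56771087646484) [0.49446264 0.24173849 0.1       ] [0.49407174 0.24141447 0.106     ]
pin [ 0.52186228 -0.0806375   0.055     ]
jarbase [266.28816912 239.38890482]
jartop [264.1138484  200.68950677]
scene cap bbox [198 256] [211 274]
```

```bash
python3 - <<'E'
from h import *
t=cv2.imread('pics/top0.png');s=cv2.imread('pics/scene0.png')
a=cv2.resize(t[320:440,0:130],None,fx=4,fy=4);b=cv2.resize(s[0:150,50:180],None,fx=4,fy=4)[:480]
cv2.imwrite('pics/gr.png',np.hstack([a,b])[:, :800] if a.shape[1]+b.shape[1]<=800 else cv2.resize(np.hstack([a[:480],b]),(800,int(800*480/(a.shape[1]+b.shape[1])))))
T={'n':0}
class C(dict):pass
c=cap('top');sc=cap('scene')
# heights from scene tops: base px in scene -> world
for n,base,top in [('purple',(291,224),(291,166)),('yellow',(306,241),(306,199)),('big',(229,266),(227,204))]:
    p=onplane(sc,*base,0)
    d=p[:2]-np.array(sc['extrinsics'])[:2,3];p2=p.copy();p2[:2]+=d/np.linalg.norm(d)*.022
    hs=[h for h in np.arange(.05,.3,.002) if proj(sc,[*p2[:2],h])[1]<top[1]]
    print(n,p2[:2]-[.494,.2414],'h',hs[0])
E
```

```text
purple [0.1003128 0.057512 ] h 0.15400000000000008
yellow [ 0.09154888 -0.03744037] h 0.10400000000000005
big [-0.11642833 -0.04205402] h 0.14600000000000007
```

View pics/gr.png

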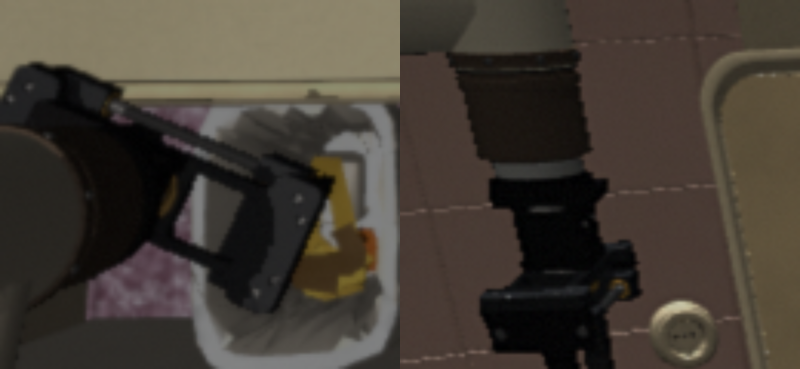

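```bash
cat >> h.py <<'E'
CX=np.array([-.2078,.978,0]);C0=np.array([.5129,-.0359,0]);CY=np.array([-.978,-.2078,0])
def st():
    s=r.sense();R=s['ee_rot'];p=s['tcp_pos'];print('t',s['time_s'],'tcp',p.round(4),'head',np.degrees(np.arctan2(R[1,0],R[0,0])).round(2),'F',s['wrist_force'].round(1),'g',round(s['gripper_width'],3),'tiltz',R[:,2].round(4),'j',s['joints'].round(0));return s
def need(p,h):
    from scipy.spatial.transform import Rotation as Ro
    s=st();R=s['ee_rot'];h=np.radians(h)
    D=np.array([[np.cos(h),np.sin(h),0],[np.sin(h),-np.cos(h),0],[0,0,-1.]])
    print('shift',(R.T@(np.array(p)-s['tcp_pos'])).round(4),'turn',np.degrees(Ro.from_matrix(R.T@D).as_rotvec()).round(2))
E
python3 -c "
from h import *
need([.4945,.241,.222],12)"
```

```text
t 0.3 tcp [0.2374 0.5779 0.2222] head -22.34 F [-0.4  0.7 -0. ] g 0.998 tiltz [-2.e-04 -7.e-04 -1.e+00] j [ 82.  22.   0.  -0. -68. -15.]
shift [0.3658 0.214  0.0004] turn [ 4.000e-02  1.000e-02 -3.434e+01]
```

Call:
carry_out(
  commands=[
    [[0.033,0.0195,0],[0,0,0],0.087],
    [[0.033,0.0195,0],[0,0,0],0.087],
    [[0.033,0.0195,0],[0,0,0],0.087],
    [[0.033,0.0195,0],[0,0,0],0.087],
    [[0.033,0.0195,0],[0,0,0],0.087],
    [[0.033,0.0195,0],[0,0,0],0.087],
    [[0.033,0.0195,0],[0,0,0],0.087],
    [[0.033,0.0195,0],[0,0,0],0.087],
    [[0.033,0.0195,0],[0,0,0],0.087],
    [[0.033,0.0195,0],[0,0,0],0.087],
    [[0.033,0.0195,0],[0,0,0],0.087],
    [[0,0,0],[0,0,0],0.087],
  ],
)

```text
time_s: 1.3
tcp_pos: [0.5011, 0.2299, 0.2212]
ee_rot: [[0.928, -0.372, 0.001], [-0.372, -0.928, 0.001], [0.001, -0.001, -1.0]]
wrist_force: [0.2, -0.2, 0.8]
gripper_width: 1.0
```

```bash
python3 -c "
from h import *
need([.4945,.241,.222],12)"
```

```text
t 1.3 tcp [0.5011 0.2299 0.2212] head -21.82 F [ 0.2 -0.2  0.8] g 1.0 tiltz [ 1.4e-03  6.0e-04 -1.0e+00] j [ 42.  15. -10.   0. -65.  27.]
shift [-0.0102 -0.0078 -0.0008] turn [ -0.04  -0.08 -33.82]
```

Call:
carry_out(
  commands=[
    [[-0.01,-0.008,0],[0,0,0],0.087],
    [[0,0,0.01],[0,0,-6.8],0.087],
    [[0,0,0.01],[0,0,-6.8],0.087],
    [[0,0,0.01],[0,0,-6.8],0.087],
    [[0,0,0.01],[0,0,-6.8],0.087],
    [[0,0,0.01],[0,0,-6.8],0.087],
    [[0,0,0],[0,0,0],0.087],
  ],
)

```text
time_s: 1.88
tcp_pos: [0.4932, 0.2449, 0.1702]
ee_rot: [[0.972, 0.234, 0.003], [0.234, -0.972, 0.004], [0.004, -0.003, -1.0]]
wrist_force: [0.3, -1.0, -0.5]
gripper_width: 0.995
```

```bash
python3 -c "
from h import *
need([.4945,.241,.067],12)
cap('top','top1');t=cv2.imread('pics/top1.png');cv2.imwrite('pics/top1c.png',cv2.resize(t[180:330,180:380],None,fx=4,fy=4))"
```

```text
t 1.8833 tcp [0.4932 0.2449 0.1702] head 13.56 F [ 0.3 -1.  -0.5] g 0.995 tiltz [ 0.0033  0.0038 -1.    ] j [ 43.  17. -15.  -0. -58.  60.]
shift [-1.000e-04  4.400e-03  1.032e-01] turn [-0.17 -0.24  1.56]
```

View pics/top1c.png

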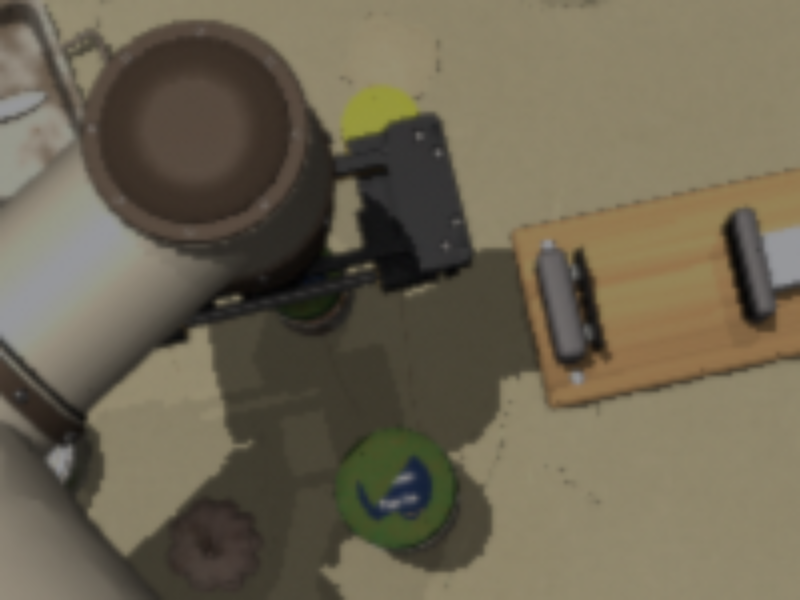

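The view shows the gripper over the jar, with its cap at crop (310,300), and the yellow jar, big jar and garlic clear. I'll descend.

Call:
carry_out(
  commands=[
    [[0,0.0045,0.01],[0.2,0.2,1.5],0.087],
    [[0,0,0.03],[0,0,0],0.087],
    [[0,0,0.03],[0,0,0],0.087],
    [[0,0,0.0],[0,0,0],0.087],
  ],
)

```text
time_s: 2.27
tcp_pos: [0.4971, 0.2473, 0.105]
ee_rot: [[0.98, 0.196, 0.017], [0.196, -0.98, 0.016], [0.02, -0.012, -1.0]]
wrist_force: [-0.5, -0.9, -0.8]
gripper_width: 1.001
```

```bash
python3 -c "
from h import *
need([.4945,.241,.067],12)"
```

```text
t 2.2667 tcp [0.4971 0.2473 0.105 ] head 11.32 F [-0.5 -0.9 -0.8] g 1.001 tiltz [ 0.0175  0.0161 -0.9997] j [ 43.  21. -20.   0. -48.  58.]
shift [-0.0046  0.0062  0.0378] turn [-0.7  -1.17 -0.68]
```

Call:
carry_out(
  commands=[
    [[-0.0045,0.006,0],[-0.7,-1.2,-0.7],0.087],
    [[0,0,0.0],[0,0,0],0.087],
  ],
)

```text
time_s: 2.43
tcp_pos: [0.4938, 0.2418, 0.1063]
ee_rot: [[0.978, 0.207, -0.001], [0.207, -0.978, -0.002], [-0.001, 0.001, -1.0]]
wrist_force: [-0.8, -0.5, -0.4]
gripper_width: 0.999
```

```bash
python3 -c "
from h import *
need([.4945,.241,.067],12)"
```

```text
t 2.4333 tcp [0.4938 0.2418 0.1063] head 11.93 F [-0.8 -0.5 -0.4] g 0.999 tiltz [-7.0e-04 -1.6e-03 -1.0e+00] j [ 43.  21. -19.   0. -50.  59.]
shift [0.0006 0.0009 0.0393] turn [ 0.08  0.06 -0.07]
```

Call:
carry_out(
  commands=[
    [[0.0005,0.001,0.02],[0,0,0],0.087],
    [[0,0,0.019],[0,0,0],0.087],
    [[0,0,0.0],[0,0,0],0.087],
  ],
)

```text
time_s: 2.68
tcp_pos: [0.4983, 0.2456, 0.0732]
ee_rot: [[0.979, 0.204, 0.011], [0.204, -0.979, 0.007], [0.012, -0.004, -1.0]]
wrist_force: [0.6, -0.7, -0.5]
gripper_width: 0.996
```

```bash
python3 -c "
from h import *
need([.4945,.241,.067],12)
s=cap('scene','sc2');t=cv2.imread('pics/sc2.png');cv2.imwrite('pics/sc2c.png',cv2.resize(t[150:290,180:380],None,fx=4,fy=4))"
```

```text
t 2.6833 tcp [0.4983 0.2456 0.0732] head 11.76 F [ 0.6 -0.7 -0.5] g 0.996 tiltz [ 0.0109  0.0068 -0.9999] j [ 43.  24. -21.   0. -44.  59.]
shift [-0.0048  0.0037  0.0062] turn [-0.25 -0.69 -0.23]
```

View pics/sc2c.png

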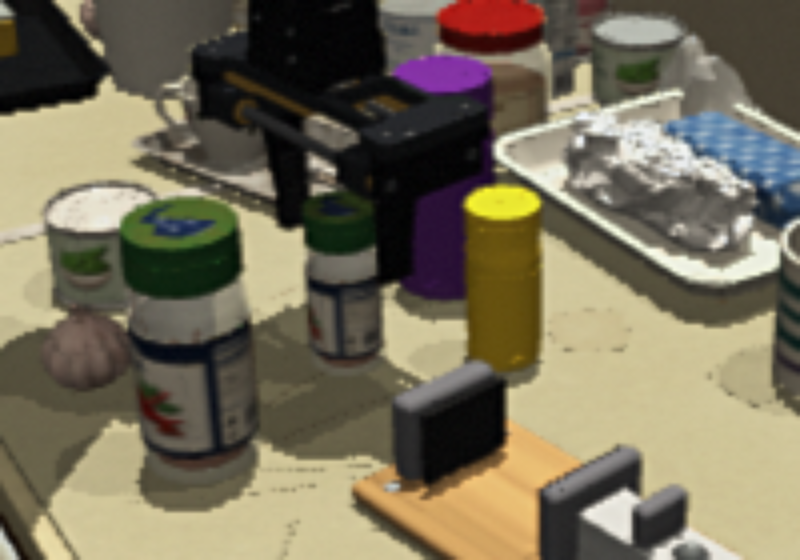

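The jar at crop (342,280) is straddled by the two fingers. I'll correct the offset and close.

Call:
carry_out(
  commands=[
    [[-0.005,0.004,0.006],[-0.25,-0.7,-0.2],0.087],
    [[0,0,0.0],[0,0,0],0.087],
  ],
)

```text
time_s: 2.9
tcp_pos: [0.4966, 0.2429, 0.072]
ee_rot: [[0.978, 0.209, 0.006], [0.209, -0.978, 0.004], [0.007, -0.003, -1.0]]
wrist_force: [0.6, 0.0, 0.5]
gripper_width: 1.001
```

```bash
python3 -c "
from h import *
need([.4945,.241,.067],12)"
```

```text
t 2.9 tcp [0.4966 0.2429 0.072 ] head 12.04 F [0.6 0.  0.5] g 1.001 tiltz [ 0.0062  0.0042 -1.    ] j [ 43.  24. -21.   0. -44.  59.]
shift [-0.0025  0.0014  0.005 ] turn [-0.16 -0.4   0.04]
```

Call:
carry_out(
  commands=[
    [[-0.0025,0.0015,0.006],[-0.15,-0.4,0],0.087],
    [[0,0,0.0],[0,0,0],0.087],
    [[0,0,0.0],[0,0,0],0.087],
  ],
)

```text
time_s: 3.15
tcp_pos: [0.4959, 0.242, 0.0686]
ee_rot: [[0.978, 0.208, 0.004], [0.208, -0.978, 0.003], [0.005, -0.002, -1.0]]
wrist_force: [-0.7, 0.1, 1.6]
gripper_width: 0.999
```

```bash
python3 -c "
from h import *
need([.4945,.241,.067],12)"
```

```text
t 3.15 tcp [0.4959 0.242  0.0686] head 12.03 F [-0.7  0.1  1.6] g 0.999 tiltz [ 0.004   0.0033 -1.    ] j [ 43.  24. -21.   0. -44.  59.]
shift [-0.0016  0.0007  0.0016] turn [-0.14 -0.26  0.03]
```

Good. Now I close on it.

Call:
carry_out(
  commands=[
    [[-0.0015,0.0005,0.0],[-0.1,-0.2,0],0.06],
    [[0,0,0.0],[0,0,0],0.03],
    [[0,0,0.0],[0,0,0],0.03],
    [[0,0,0],[0,0,0],0.03],
    [[0,0,0],[0,0,0],0.03],
    [[0,0,0],[0,0,0],0.03],
    [[0,0,0],[0,0,0],0.03],
  ],
)

```text
time_s: 3.73
tcp_pos: [0.4948, 0.2413, 0.0695]
ee_rot: [[0.978, 0.208, 0.002], [0.208, -0.978, 0.001], [0.002, -0.001, -1.0]]
wrist_force: [0.1, -0.7, -1.2]
gripper_width: 0.555
```

```bash
python3 -c "
from h import *
need([.4945,.241,.067],12)"
```

```text
t 3.7333 tcp [0.4948 0.2413 0.0695] head 12.01 F [ 0.1 -0.7 -1.2] g 0.555 tiltz [ 0.0018  0.0014 -1.    ] j [ 43.  24. -21.   0. -44.  59.]
shift [-0.0004  0.0002  0.0025] turn [-0.06 -0.12  0.01]
```

Call:
carry_out(
  commands=[
    [[0,0,-0.015],[0,0,0],0.03],
    [[0,0,-0.03],[0,0,0],0.03],
    [[0,0,-0.03],[0,0,0],0.03],
    [[0,0,-0.03],[0,0,0],0.03],
    [[0,0,-0.015],[0,0,0],0.03],
    [[0,0,0],[0,0,0],0.03],
  ],
)

```text
time_s: 4.23
tcp_pos: [0.4922, 0.2392, 0.1902]
ee_rot: [[0.978, 0.207, -0.008], [0.207, -0.978, -0.006], [-0.009, 0.004, -1.0]]
wrist_force: [-0.1, 0.6, -0.9]
gripper_width: 0.511
```

```bash
python3 -c "
from h import *
need([.4973,.0374,.18],-78)
s=cap('scene','sc3');t=cv2.imread('pics/sc3.png');cv2.imwrite('pics/sc3c.png',cv2.resize(t[120:320,180:430],None,fx=3,fy=3))"
```

```text
t 4.2333 tcp [0.4922 0.2392 0.1902] head 11.92 F [-0.1  0.6 -0.9] g 0.511 tiltz [-0.0078 -0.0056 -1.    ] j [ 43.  16. -13.  -0. -61.  59.]
shift [-0.0366  0.1984  0.0113] turn [ 0.57  0.22 89.92]
```

View pics/sc3c.png

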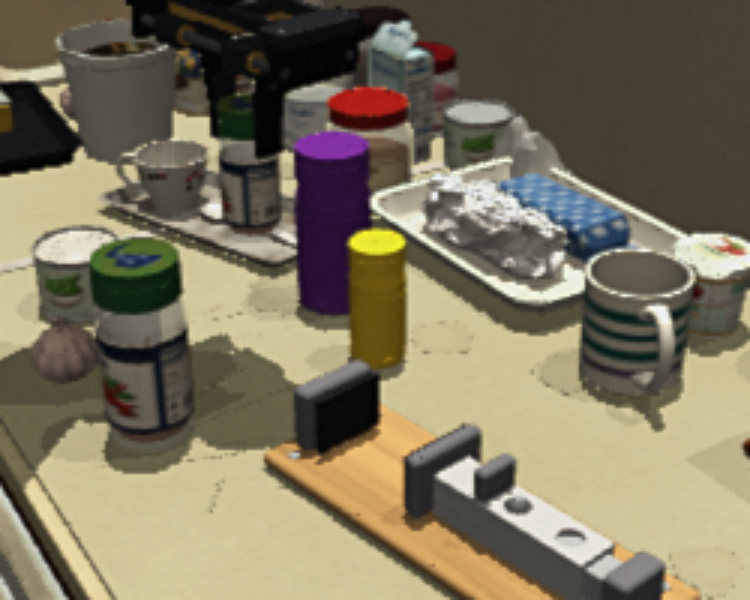

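The jar is held upright at crop (245,165) with nothing else disturbed. The fingertips will stay above the 64 mm jaws when placing, so I can keep this heading.

Call:
carry_out(
  commands=[
    [[-0.003,0.016,0],[0.5,0.2,0],0.03],
    [[-0.006,0.033,0],[0,0,0],0.03],
    [[-0.006,0.033,0],[0,0,0],0.03],
    [[-0.006,0.033,0],[0,0,0],0.03],
    [[-0.006,0.033,0],[0,0,0],0.03],
    [[-0.006,0.033,0],[0,0,0],0.03],
    [[-0.003,0.015,0],[0,0,0],0.03],
    [[0,0,0],[0,0,0],0.03],
  ],
)

```text
time_s: 4.95
tcp_pos: [0.4883, 0.0311, 0.1727]
ee_rot: [[0.977, 0.209, -0.033], [0.209, -0.978, -0.003], [-0.033, -0.003, -0.999]]
wrist_force: [0.5, 0.3, -1.8]
gripper_width: 0.513
```

```bash
python3 -c "
from h import *
need([.4973,.0374,.0845],12)"
```

```text
t 4.95 tcp [0.4883 0.0311 0.1727] head 12.04 F [ 0.5  0.3 -1.8] g 0.513 tiltz [-0.0326 -0.0034 -0.9995] j [ 22.  12. -21.  -1. -58.  80.]
shift [ 0.013  -0.0039  0.0879] turn [-0.2   1.87  0.04]
```

Call:
carry_out(
  commands=[
    [[0.01,-0.004,0.01],[-0.2,1.9,0],0.03],
    [[0,0,0],[0,0,0],0.03],
  ],
)

```text
time_s: 5.12
tcp_pos: [0.495, 0.0354, 0.1589]
ee_rot: [[0.979, 0.204, -0.004], [0.204, -0.979, -0.001], [-0.004, -0.0, -1.0]]
wrist_force: [-0.7, -0.5, -2.4]
gripper_width: 0.507
```

```bash
python3 -c "
from h import *
need([.4973,.0374,.0845],12)"
```

```text
t 5.1167 tcp [0.495  0.0354 0.1589] head 11.78 F [-0.7 -0.5 -2.4] g 0.507 tiltz [-4.3e-03 -9.0e-04 -1.0e+00] j [ 23.  13. -22.  -0. -55.  79.]
shift [ 0.003  -0.0015  0.0744] turn [-0.    0.25 -0.22]
```

Call:
carry_out(
  commands=[
    [[0.003,-0.0015,0.0],[0,0.3,-0.2],0.03],
    [[0,0,0.012],[0,0,0],0.03],
    [[0,0,0.012],[0,0,0],0.03],
    [[0,0,0],[0,0,0],0.03],
  ],
)

```text
time_s: 5.45
tcp_pos: [0.4963, 0.0395, 0.1321]
ee_rot: [[0.977, 0.211, -0.005], [0.211, -0.977, -0.001], [-0.005, 0.0, -1.0]]
wrist_force: [-0.0, 0.3, -1.9]
gripper_width: 0.507
```

```bash
python3 -c "
from h import *
need([.4973,.0374,.0845],12)
s=cap('scene','sc4');t=cv2.imread('pics/sc4.png');cv2.imwrite('pics/sc4c.png',cv2.resize(t[120:360,220:470],None,fx=2.5,fy=2.5))
s=cap('top','t4');t=cv2.imread('pics/t4.png');cv2.imwrite('pics/t4c.png',cv2.resize(t[180:330,260:460],None,fx=4,fy=4))"
```

```text
t 5.45 tcp [0.4963 0.0395 0.1321] head 12.19 F [-0.   0.3 -1.9] g 0.507 tiltz [-0.0049 -0.0012 -1.    ] j [ 23.  15. -24.  -0. -51.  79.]
shift [0.0008 0.0022 0.0476] turn [0.01 0.29 0.19]
```

View pics/sc4c.png

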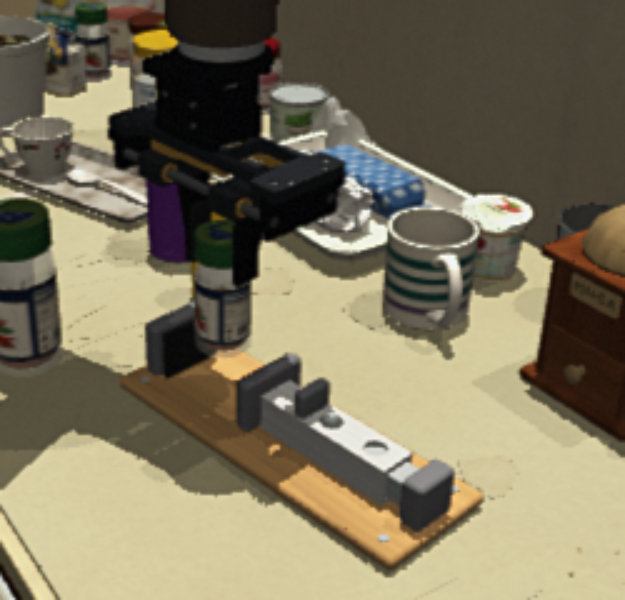

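View pics/t4c.png

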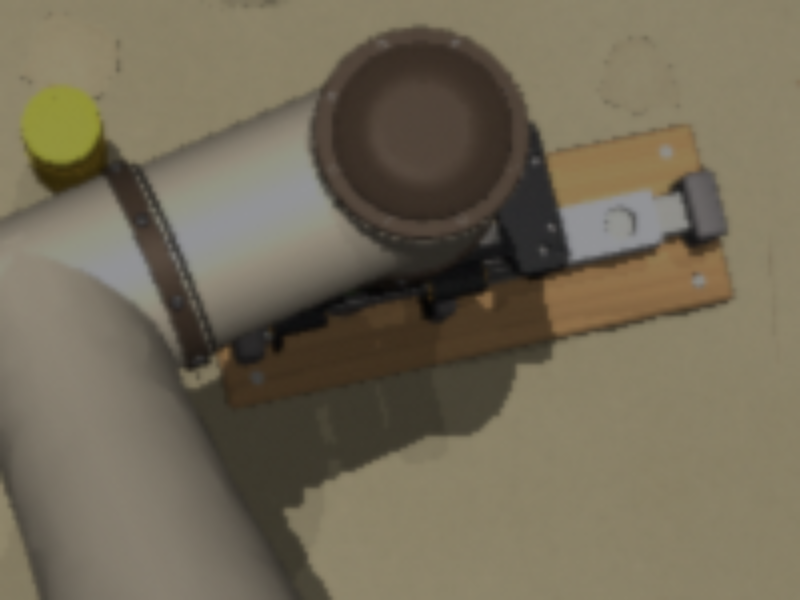

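The jar at crop (222,300) hangs upright between the open jaws. I'll go down.

Call:
carry_out(
  commands=[
    [[0.001,0.002,0.012],[0,0.3,0.2],0.03],
    [[0,0,0.012],[0,0,0],0.03],
    [[0,0,0.008],[0,0,0],0.03],
    [[0,0,0],[0,0,0],0.03],
  ],
)

```text
time_s: 5.88
tcp_pos: [0.5023, 0.0402, 0.1047]
ee_rot: [[0.977, 0.212, 0.011], [0.212, -0.977, 0.002], [0.011, -0.0, -1.0]]
wrist_force: [-0.1, 0.6, -1.4]
gripper_width: 0.506
```

```bash
python3 -c "
from h import *
need([.4973,.0374,.0835],12)"
```

```text
t 5.8833 tcp [0.5023 0.0402 0.1047] head 12.22 F [-0.1  0.6 -1.4] g 0.506 tiltz [ 0.011   0.0024 -0.9999] j [ 23.  17. -26.   0. -46.  79.]
shift [-0.0058  0.0017  0.0211] turn [-0.   -0.64  0.22]
```

Call:
carry_out(
  commands=[
    [[-0.0055,0.0017,0.006],[0,-0.6,0.2],0.03],
    [[0,0,0.006],[0,0,0],0.03],
    [[0,0,0],[0,0,0],0.03],
  ],
)

```text
time_s: 6.13
tcp_pos: [0.4982, 0.0379, 0.0933]
ee_rot: [[0.978, 0.209, 0.003], [0.209, -0.978, 0.001], [0.003, -0.0, -1.0]]
wrist_force: [-0.1, -0.2, -2.0]
gripper_width: 0.512
```

```bash
python3 -c "
from h import *
need([.4973,.0374,.0835],12)"
```

```text
t 6.1333 tcp [0.4982 0.0379 0.0933] head 12.07 F [-0.1 -0.2 -2. ] g 0.512 tiltz [ 2.6e-03  7.0e-04 -1.0e+00] j [ 23.  18. -27.   0. -45.  79.]
shift [-0.001   0.0003  0.0098] turn [-0.01 -0.15  0.07]
```

Call:
carry_out(
  commands=[
    [[-0.001,0.0003,0.006],[0,-0.1,0],0.03],
    [[-0.001,0,0.004],[0,0,0],0.03],
    [[0,0,0],[0,0,0],0.03],
    [[0,0,0],[0,0,0],0.03],
  ],
)

```text
time_s: 6.47
tcp_pos: [0.5005, 0.0385, 0.0877]
ee_rot: [[0.977, 0.212, 0.011], [0.212, -0.977, 0.002], [0.011, 0.0, -1.0]]
wrist_force: [-1.0, -0.5, -1.3]
gripper_width: 0.504
```

```bash
python3 -c "
from h import *
need([.4973,.0374,.0835],12)"
```

```text
t 6.4667 tcp [0.5005 0.0385 0.0877] head 12.25 F [-1.  -0.5 -1.3] g 0.504 tiltz [ 0.0108  0.0021 -0.9999] j [ 23.  18. -27.   0. -43.  79.]
shift [-0.0034  0.0004  0.0042] turn [ 0.02 -0.63  0.25]
```

Call:
carry_out(
  commands=[
    [[-0.0035,0.0005,0.004],[0,-0.7,0.2],0.03],
    [[-0.001,0,0.002],[0,-0.2,0],0.03],
    [[0,0,0],[0,-0.1,0],0.03],
  ],
)

```text
time_s: 6.72
tcp_pos: [0.5008, 0.0385, 0.087]
ee_rot: [[0.977, 0.212, 0.004], [0.212, -0.977, 0.0], [0.004, 0.001, -1.0]]
wrist_force: [-0.4, 0.3, -1.4]
gripper_width: 0.513
```

```bash
python3 -c "
from h import *
need([.4973,.0374,.0835],12)"
```

```text
t 6.7167 tcp [0.5008 0.0385 0.087 ] head 12.25 F [-0.4  0.3 -1.4] g 0.513 tiltz [ 4.2e-03  1.0e-04 -1.0e+00] j [ 23.  19. -27.   0. -44.  79.]
shift [-0.0037  0.0003  0.0035] turn [ 0.04 -0.24  0.25]
```

Call:
carry_out(
  commands=[
    [[-0.004,0,0.004],[0,-0.3,0.2],0.03],
    [[-0.003,0,0.004],[0,0,0],0.03],
    [[0,0,0.002],[0,0,0],0.03],
  ],
)

```text
time_s: 6.97
tcp_pos: [0.5019, 0.0388, 0.0863]
ee_rot: [[0.977, 0.214, 0.017], [0.214, -0.977, 0.001], [0.017, 0.003, -1.0]]
wrist_force: [-4.5, -0.5, 8.3]
gripper_width: 0.512
```

```bash
python3 -c "
from h import *
need([.4973,.0374,.0835],12)
s=cap('scene','sc5');t=cv2.imread('pics/sc5.png');cv2.imwrite('pics/sc5c.png',cv2.resize(t[180:330,240:400],None,fx=4,fy=4))"
```

```text
t 6.9667 tcp [0.5019 0.0388 0.0863] head 12.38 F [-4.5 -0.5  8.3] g 0.512 tiltz [ 1.680e-02  7.000e-04 -9.999e-01] j [ 23.  18. -28.   1. -43.  79.]
shift [-0.0049  0.0004  0.0027] turn [ 0.17 -0.95  0.38]
```

View pics/sc5c.png

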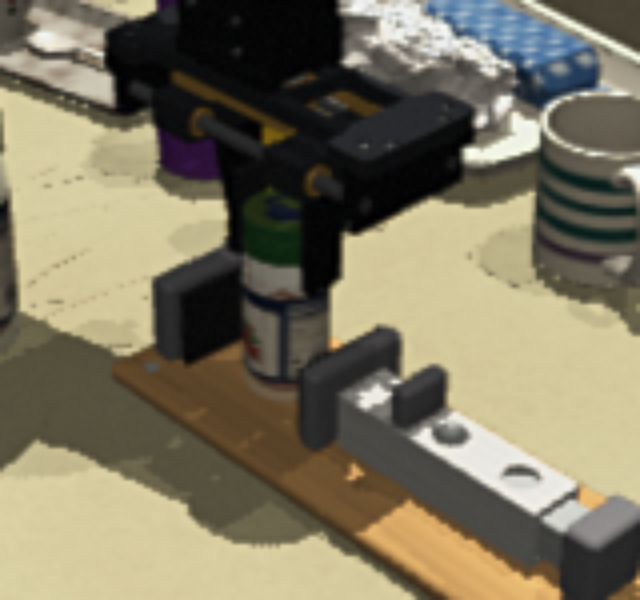

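The jar is touching down (8 N) between the jaws, about 5 mm off along the tool's x. I'll ease up, recentre and set it down.

Call:
carry_out(
  commands=[
    [[-0.002,0,-0.004],[0,-0.9,0.4],0.03],
    [[-0.004,0,0],[0,-0.2,0],0.03],
    [[-0.002,0,0],[0,0,0],0.03],
    [[0,0,0],[0,0,0],0.03],
  ],
)

```text
time_s: 7.35
tcp_pos: [0.4925, 0.0366, 0.0887]
ee_rot: [[0.979, 0.206, -0.004], [0.206, -0.979, -0.003], [-0.004, 0.003, -1.0]]
wrist_force: [-0.3, 0.2, -0.9]
gripper_width: 0.511
```

```bash
python3 -c "
from h import *
need([.4973,.0374,.0855],12)"
```

```text
t 7.35 tcp [0.4925 0.0366 0.0887] head 11.9 F [-0.3  0.2 -0.9] g 0.511 tiltz [-0.0037 -0.0034 -1.    ] j [ 23.  18. -28.   0. -44.  79.]
shift [0.0049 0.0002 0.0032] turn [ 0.14  0.25 -0.1 ]
```

Call:
carry_out(
  commands=[
    [[0.002,0,0.002],[0,0.1,0],0.03],
    [[0.001,0,0.002],[0,0,0],0.03],
    [[0,0,0],[0,0,0],0.03],
  ],
)

```text
time_s: 7.6
tcp_pos: [0.496, 0.037, 0.0871]
ee_rot: [[0.978, 0.209, -0.001], [0.209, -0.978, -0.005], [-0.002, 0.004, -1.0]]
wrist_force: [0.4, -0.8, -0.6]
gripper_width: 0.509
```

```bash
python3 -c "
from h import *
need([.4973,.0374,.0855],12)"
```

```text
t 7.6 tcp [0.496  0.037  0.0871] head 12.05 F [ 0.4 -0.8 -0.6] g 0.509 tiltz [-9.0e-04 -4.6e-03 -1.0e+00] j [ 23.  18. -28.   0. -44.  79.]
shift [ 0.0014 -0.0001  0.0016] turn [0.25 0.11 0.05]
```

Small step down, then release.

Call:
carry_out(
  commands=[
    [[0,0,0.002],[0.2,0.1,0],0.03],
    [[0,0,0.001],[0,0,0],0.03],
    [[0,0,0],[0,0,0],0.03],
  ],
)

```text
time_s: 7.85
tcp_pos: [0.4972, 0.0372, 0.0866]
ee_rot: [[0.977, 0.211, 0.003], [0.211, -0.977, -0.001], [0.003, 0.002, -1.0]]
wrist_force: [-0.0, 0.4, -1.8]
gripper_width: 0.509
```

```bash
python3 -c "
from h import *
need([.4973,.0374,.0855],12)"
```

```text
t 7.85 tcp [0.4972 0.0372 0.0866] head 12.18 F [-0.   0.4 -1.8] g 0.509 tiltz [ 0.0028 -0.0011 -1.    ] j [ 23.  18. -28.   0. -44.  79.]
shift [ 0.0001 -0.0002  0.0011] turn [ 0.09 -0.14  0.18]
```

Call:
carry_out(
  commands=[
    [[-0.001,0,0.003],[0,-0.1,0.1],0.03],
    [[-0.001,0,0.003],[0,-0.1,0],0.03],
    [[-0.001,0,0.0],[0,-0.1,0],0.03],
  ],
)

```text
time_s: 8.1
tcp_pos: [0.4983, 0.0374, 0.0872]
ee_rot: [[0.977, 0.214, 0.007], [0.214, -0.977, -0.002], [0.006, 0.004, -1.0]]
wrist_force: [-0.0, 0.2, -2.0]
gripper_width: 0.51
```

```bash
python3 -c "
from h import *
need([.4973,.0374,.0855],12)"
```

```text
t 8.1 tcp [0.4983 0.0374 0.0872] head 12.34 F [-0.   0.2 -2. ] g 0.51 tiltz [ 0.0065 -0.0022 -1.    ] j [ 23.  18. -28.   0. -44.  79.]
shift [-0.0009 -0.0002  0.0017] turn [ 0.2  -0.34  0.34]
```

Call:
carry_out(
  commands=[
    [[-0.003,0,0.005],[0.1,-0.3,0.3],0.03],
    [[-0.002,0,0.003],[0,-0.1,0],0.03],
  ],
)

```text
time_s: 8.27
tcp_pos: [0.4983, 0.0375, 0.0853]
ee_rot: [[0.977, 0.213, 0.01], [0.213, -0.977, -0.001], [0.01, 0.003, -1.0]]
wrist_force: [-6.2, 1.8, 23.3]
gripper_width: 0.507
```

```bash
python3 -c "
from h import *
need([.4973,.0374,.0855],12)"
```

```text
t 8.2667 tcp [0.4983 0.0375 0.0853] head 12.31 F [-6.2  1.8 23.3] g 0.507 tiltz [ 0.0103 -0.0011 -0.9999] j [ 23.  18. -28.   0. -43.  79.]
shift [-0.001  -0.0001 -0.0002] turn [ 0.19 -0.56  0.31]
```

Firmly on the board. I'll relax and open.

Call:
carry_out(
  commands=[
    [[-0.001,0,-0.001],[0.2,-0.5,0.3],0.03],
    [[0,0,0],[0,0,0],0.05],
    [[0,0,0],[0,0,0],0.06],
    [[0,0,0],[0,0,0],0.07],
    [[0,0,0],[0,0,0],0.08],
    [[0,0,0],[0,0,0],0.08],
    [[0,0,0],[0,0,0],0.08],
  ],
)

```text
time_s: 8.85
tcp_pos: [0.4958, 0.0366, 0.0825]
ee_rot: [[0.978, 0.207, -0.003], [0.207, -0.978, -0.001], [-0.003, -0.0, -1.0]]
wrist_force: [1.1, 1.4, 0.5]
gripper_width: 0.862
```

```bash
python3 -c "
from h import *
need([.4973,.0374,.18],12)
s=cap('scene','sc6');t=cv2.imread('pics/sc6.png');cv2.imwrite('pics/sc6c.png',cv2.resize(t[180:330,240:400],None,fx=4,fy=4))"
```

```text
t 8.85 tcp [0.4958 0.0366 0.0825] head 11.93 F [1.1 1.4 0.5] g 0.862 tiltz [-3.4e-03 -5.0e-04 -1.0e+00] j [ 23.  19. -28.  -0. -44.  79.]
shift [ 0.0013 -0.0005 -0.0975] turn [-0.01  0.2  -0.07]
```

View pics/sc6c.png

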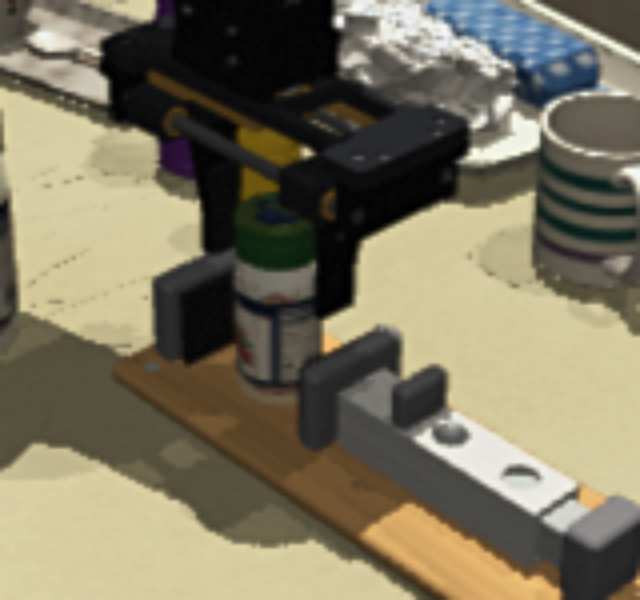

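The jar stands upright at crop (278,310), released. Rise straight up, then turn with shut fingers.

Call:
carry_out(
  commands=[
    [[0,0,-0.012],[0,0,0],0.08],
    [[0,0,-0.025],[0,0,0],0.08],
    [[0,0,-0.03],[0,0,0],0.08],
    [[0,0,-0.03],[0,0,0],0.08],
    [[0,0,-0.015],[0,0,0],0.08],
    [[0,0,0],[0,0,7],0.0],
    [[0,0,0],[0,0,7],0.0],
    [[0,0,0],[0,0,7],0.0],
    [[0,0,0],[0,0,7],0.0],
    [[0,0,0],[0,0,7],0.0],
    [[0,0,0],[0,0,7],0.0],
    [[0,0,0],[0,0,7],0.0],
  ],
)

```text
time_s: 9.9
tcp_pos: [0.4951, 0.0361, 0.1987]
ee_rot: [[0.784, -0.621, -0.007], [-0.621, -0.784, -0.002], [-0.004, 0.005, -1.0]]
wrist_force: [0.1, 0.5, 0.3]
gripper_width: 0.474
```

Call:
carry_out(
  commands=[
    [[0,0,0],[0,0,7],0.0],
    [[0,0,0],[0,0,7],0.0],
    [[0,0,0],[0,0,7],0.0],
    [[0,0,0],[0,0,7],0.0],
    [[0,0,0],[0,0,5],0.0],
    [[0,0,0],[0,0,0],0.0],
  ],
)

```text
time_s: 10.4
tcp_pos: [0.4942, 0.0359, 0.1975]
ee_rot: [[0.302, -0.953, -0.009], [-0.953, -0.302, -0.002], [-0.001, 0.009, -1.0]]
wrist_force: [0.3, 0.1, -0.3]
gripper_width: 0.042
```

```bash
python3 -c "
from h import *
need([.5214,-.0762,.15],-78)
s=cap('scene','sc7');t=cv2.imread('pics/sc7.png');cv2.imwrite('pics/sc7c.png',cv2.resize(t[120:330,220:440],None,fx=2.8,fy=2.8))"
```

```text
t 10.4 tcp [0.4942 0.0359 0.1975] head -72.45 F [ 0.3  0.1 -0.3] g 0.042 tiltz [-0.0086 -0.0019 -1.    ] j [ 23.  11. -19.  -0. -60.  -5.]
shift [0.1151 0.0074 0.0475] turn [0.5  0.02 5.55]
```

View pics/sc7c.png

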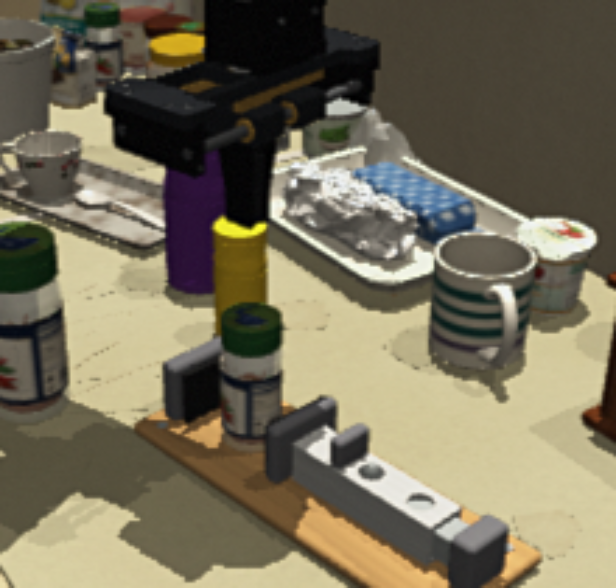

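Jar is upright at crop (250,380). I'll move over the pin.

Call:
carry_out(
  commands=[
    [[0,0,0],[0.5,0,5.5],0.0],
    [[0.015,-0.001,0],[0,0,0],0.0],
    [[0.03,-0.001,0],[0,0,0],0.0],
    [[0.03,-0.001,0],[0,0,0],0.0],
    [[0.025,0,0],[0,0,0],0.0],
    [[0.015,0,0],[0,0,0],0.0],
    [[0,0,0],[0,0,0],0.0],
  ],
)

```text
time_s: 11.03
tcp_pos: [0.5234, -0.0788, 0.197]
ee_rot: [[0.231, -0.973, 0.001], [-0.973, -0.231, 0.001], [-0.001, -0.001, -1.0]]
wrist_force: [-0.1, 0.3, 0.2]
gripper_width: 0.006
```

```bash
python3 -c "
from h import *
need([.5214,-.0762,.08],-78)"
```

```text
t 11.0333 tcp [ 0.5234 -0.0788  0.197 ] head -76.66 F [-0.1  0.3  0.2] g 0.006 tiltz [ 9.e-04  7.e-04 -1.e+00] j [  9.  14. -15.  -0. -61.   4.]
shift [-0.0029  0.0014  0.117 ] turn [-0.06  0.03  1.34]
```

Call:
carry_out(
  commands=[
    [[-0.003,0.0015,0.02],[0,0,1.3],0.0],
    [[0,0,0.03],[0,0,0],0.0],
    [[0,0,0.03],[0,0,0],0.0],
    [[0,0,0.015],[0,0,0],0.0],
    [[0,0,0],[0,0,0],0.0],
  ],
)

```text
time_s: 11.45
tcp_pos: [0.5233, -0.0757, 0.101]
ee_rot: [[0.215, -0.977, 0.008], [-0.977, -0.215, 0.002], [0.0, -0.009, -1.0]]
wrist_force: [-0.1, -0.5, -0.4]
gripper_width: 0.01
```

```bash
python3 -c "
from h import *
need([.5214,-.0762,.065],-78)"
```

```text
t 11.45 tcp [ 0.5233 -0.0757  0.101 ] head -77.6 F [-0.1 -0.5 -0.4] g 0.01 tiltz [ 0.0084  0.0016 -1.    ] j [  9.  20. -23.  -0. -47.   3.]
shift [0.0001 0.0023 0.0359] turn [-0.49 -0.01  0.4 ]
```

Call:
carry_out(
  commands=[
    [[0.002,0.002,0.012],[-0.5,0,0.4],0.0],
    [[0,0.001,0.012],[0,0,0],0.0],
    [[0,0,0],[0,0,0],0.0],
    [[0,0,0],[0,0,0],0.0],
  ],
)

```text
time_s: 11.78
tcp_pos: [0.5221, -0.077, 0.0771]
ee_rot: [[0.213, -0.977, 0.001], [-0.977, -0.213, -0.001], [0.001, -0.001, -1.0]]
wrist_force: [-0.0, -0.2, 0.2]
gripper_width: 0.008
```

```bash
python3 -c "
from h import *
need([.5218,-.0781,.055],-78)
s=cap('scene','sc8');t=cv2.imread('pics/sc8.png');cv2.imwrite('pics/sc8c.png',cv2.resize(t[200:330,280:420],None,fx=4.5,fy=4.5,interpolation=cv2.INTER_CUBIC))
c=s
for p in ([.5223,-.0799,.055],):print(proj(c,p))"
```

```text
t 11.7833 tcp [ 0.5221 -0.077   0.0771] head -77.7 F [-0.  -0.2  0.2] g 0.008 tiltz [ 1.1e-03 -8.0e-04 -1.0e+00] j [  9.  22. -24.   0. -44.   3.]
shift [0.001  0.0006 0.0221] turn [-0.05 -0.06  0.3 ]
[351.40966598 284.75543462]
```

View pics/sc8c.png

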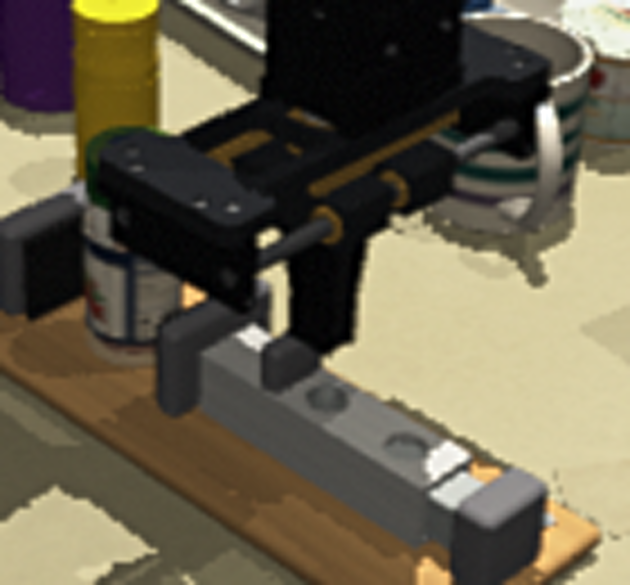

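The fingertip at crop (322,345) sits right above the pin at (322,385), behind the ridge at (290,365). I'll descend.

Call:
carry_out(
  commands=[
    [[0.001,0.001,0.008],[0,0,0.3],0.0],
    [[0,0.001,0.008],[0,0,0],0.0],
    [[0,0,0],[0,0,0],0.0],
  ],
)

```text
time_s: 12.08
tcp_pos: [0.5222, -0.078, 0.0625]
ee_rot: [[0.208, -0.978, 0.007], [-0.978, -0.208, 0.0], [0.001, -0.007, -1.0]]
wrist_force: [0.0, -0.1, -0.5]
gripper_width: 0.005
```

```bash
python3 -c "
from h import *
need([.5218,-.0781,.048],-78)"
```

```text
t 12.0833 tcp [ 0.5222 -0.078   0.0625] head -77.99 F [ 0.  -0.1 -0.5] g 0.005 tiltz [ 7.e-03  2.e-04 -1.e+00] j [  9.  23. -25.   0. -42.   3.]
shift [-0.      0.0005  0.0145] turn [-0.39 -0.07  0.01]
```

Call:
carry_out(
  commands=[
    [[0,0.0015,0.006],[-0.4,0,0],0.0],
    [[0,0.001,0.005],[-0.1,0,0],0.0],
    [[0,0,0],[0,0,0],0.0],
  ],
)

```text
time_s: 12.33
tcp_pos: [0.5211, -0.0785, 0.0515]
ee_rot: [[0.209, -0.978, 0.001], [-0.978, -0.209, -0.002], [0.002, -0.001, -1.0]]
wrist_force: [-0.8, 1.0, 3.0]
gripper_width: 0.004
```

```bash
python3 -c "
from h import *
need([.5218,-.0781,.048],-78)"
```

```text
t 12.3333 tcp [ 0.5211 -0.0785  0.0515] head -77.96 F [-0.8  1.   3. ] g 0.004 tiltz [ 0.0012 -0.0018 -1.    ] j [  9.  24. -26.   0. -41.   3.]
shift [-0.0003 -0.0008  0.0035] turn [-0.05 -0.11  0.04]
```

Pin is being pressed (3 N). A little further.

Call:
carry_out(
  commands=[
    [[0,0,0.004],[-0.1,0,0],0.0],
    [[0,0,0.002],[-0.1,0,0],0.0],
    [[0,0,0],[0,0,0],0.0],
  ],
)

```text
time_s: 12.58
tcp_pos: [0.5214, -0.0788, 0.049]
ee_rot: [[0.211, -0.977, -0.003], [-0.977, -0.211, -0.004], [0.004, 0.004, -1.0]]
wrist_force: [-1.0, 1.5, 3.5]
gripper_width: 0.006
```

```bash
python3 -c "
from h import *
need([.5218,-.0781,.048],-78)"
```

```text
t 12.5833 tcp [ 0.5214 -0.0788  0.049 ] head -77.81 F [-1.   1.5  3.5] g 0.006 tiltz [-0.0027 -0.0043 -1.    ] j [  9.  24. -26.   0. -40.   3.]
shift [-0.0006 -0.0005  0.001 ] turn [ 0.2  -0.21  0.19]
```

Call:
carry_out(
  commands=[
    [[0,0,0.003],[0.2,-0.2,0.2],0.0],
    [[-0.003,0,0.003],[0,0,0],0.0],
    [[-0.004,0,0.002],[0,0,0],0.0],
  ],
)

```text
time_s: 12.83
tcp_pos: [0.521, -0.0748, 0.0483]
ee_rot: [[0.212, -0.977, 0.001], [-0.977, -0.212, -0.006], [0.006, 0.0, -1.0]]
wrist_force: [-2.3, -5.8, 9.3]
gripper_width: 0.01
```

```bash
python3 -c "
from h import *
need([.5218,-.0781,.048],-78)"
```

```text
t 12.8333 tcp [ 0.521  -0.0748  0.0483] head -77.74 F [-2.3 -5.8  9.3] g 0.01 tiltz [ 0.0011 -0.0061 -1.    ] j [ 10.  24. -26.   1. -40.   2.]
shift [ 0.0034 -0.0001  0.0004] turn [ 0.01 -0.36  0.26]
```

Touching the tube (9 N down) and pushing on the ridge (5.8 N). Continue the push.

Call:
carry_out(
  commands=[
    [[-0.006,0,0.001],[0,-0.3,0.2],0.0],
    [[-0.006,0,0.001],[0,0,0],0.0],
    [[-0.006,0,0.001],[0,0,0],0.0],
  ],
)

```text
time_s: 13.08
tcp_pos: [0.5184, -0.0625, 0.0484]
ee_rot: [[0.21, -0.978, 0.003], [-0.978, -0.21, -0.008], [0.008, -0.001, -1.0]]
wrist_force: [-1.7, -4.3, 8.2]
gripper_width: 0.008
```

```bash
python3 -c "
from h import *
need([.5218,-.0781,.048],-78)
s=cap('scene','sc9');t=cv2.imread('pics/sc9.png');cv2.imwrite('pics/sc9c.png',cv2.resize(t[200:330,280:420],None,fx=4.5,fy=4.5,interpolation=cv2.INTER_CUBIC))"
```

```text
t 13.0833 tcp [ 0.5184 -0.0625  0.0484] head -77.86 F [-1.7 -4.3  8.2] g 0.008 tiltz [ 0.0027 -0.0081 -1.    ] j [ 11.  24. -27.   1. -40.   0.]
shift [ 0.016  -0.      0.0005] turn [-0.05 -0.49  0.14]
```

View pics/sc9c.png

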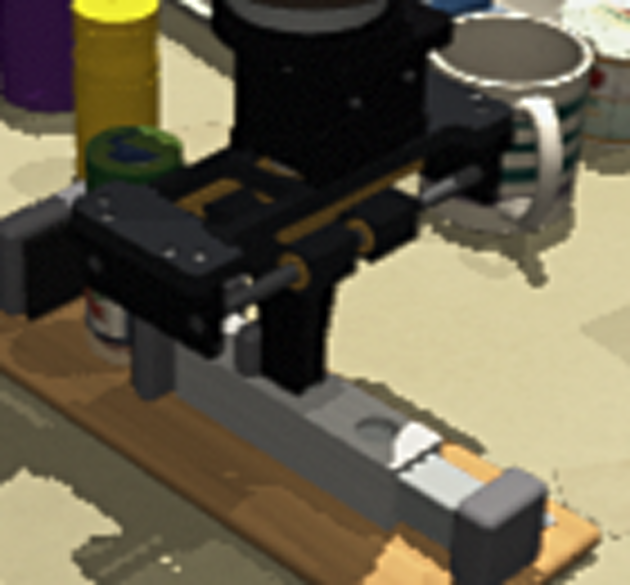

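The tube has slid about 12 mm and the pin is under its wall. I'll continue with less downward pressure.

Call:
carry_out(
  commands=[
    [[-0.006,0,-0.0005],[0,-0.4,0.1],0.0],
    [[-0.006,0,0],[0,0,0],0.0],
    [[-0.006,0,0],[0,0,0],0.0],
  ],
)

```text
time_s: 13.38
tcp_pos: [0.5146, -0.0457, 0.049]
ee_rot: [[0.208, -0.978, 0.002], [-0.978, -0.208, -0.003], [0.003, -0.001, -1.0]]
wrist_force: [0.6, -4.9, 1.3]
gripper_width: 0.008
```

```bash
cat >> h.py <<'E'
def sl():
    s=st();d=s['tcp_pos']-C0;x=d@CX;print('clampx %.1f y %.1f sleeve~%.1f'%(x*1e3,d@CY*1e3,x*1e3+39.5))
E
python3 -c "
from h import *
sl()
s=cap('scene','sc10');t=cv2.imread('pics/sc10.png');cv2.imwrite('pics/sc10c.png',cv2.resize(t[200:330,280:420],None,fx=4.5,fy=4.5,interpolation=cv2.INTER_CUBIC))"
```

```text
t 13.3833 tcp [ 0.5146 -0.0457  0.049 ] head -78.0 F [ 0.6 -4.9  1.3] g 0.008 tiltz [ 0.0017 -0.0028 -1.    ] j [ 13.  23. -27.   0. -39.  -1.]
clampx -9.9 y 0.3 sleeve~29.6
```

View pics/sc10c.png

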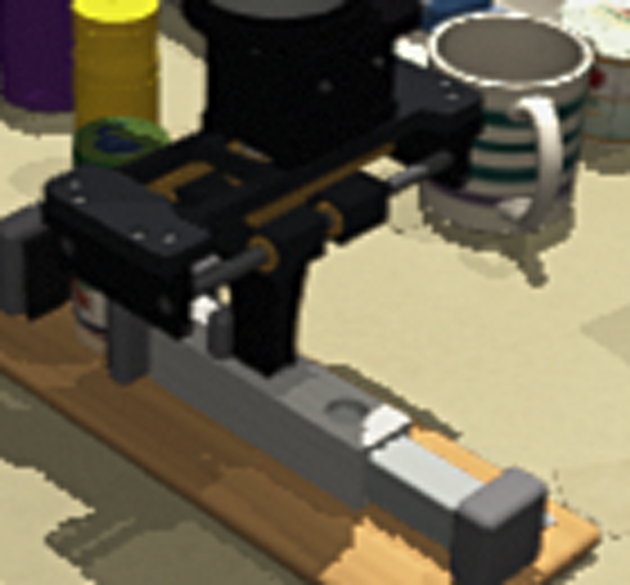

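The tube's other hole at crop (345,410) is nearing the pin, and the sleeve is at about 30 mm. Continue gently.

Call:
carry_out(
  commands=[
    [[-0.005,0,0],[0,-0.1,0],0.0],
    [[-0.005,0,0],[0,0,0],0.0],
  ],
)

```text
time_s: 13.6
tcp_pos: [0.5123, -0.0346, 0.0487]
ee_rot: [[0.208, -0.978, 0.001], [-0.978, -0.208, -0.001], [0.001, -0.001, -1.0]]
wrist_force: [1.2, -5.3, 0.5]
gripper_width: 0.004
```

```bash
python3 -c "
from h import *
sl()
s=cap('scene','sc11');t=cv2.imread('pics/sc11.png');cv2.imwrite('pics/sc11c.png',cv2.resize(t[200:330,260:400],None,fx=4.5,fy=4.5,interpolation=cv2.INTER_CUBIC))"
```

```text
t 13.6 tcp [ 0.5123 -0.0346  0.0487] head -77.97 F [ 1.2 -5.3  0.5] g 0.004 tiltz [ 1.e-03 -9.e-04 -1.e+00] j [ 14.  23. -28.   0. -39.  -2.]
clampx 1.4 y 0.3 sleeve~40.9
```

View pics/sc11c.png

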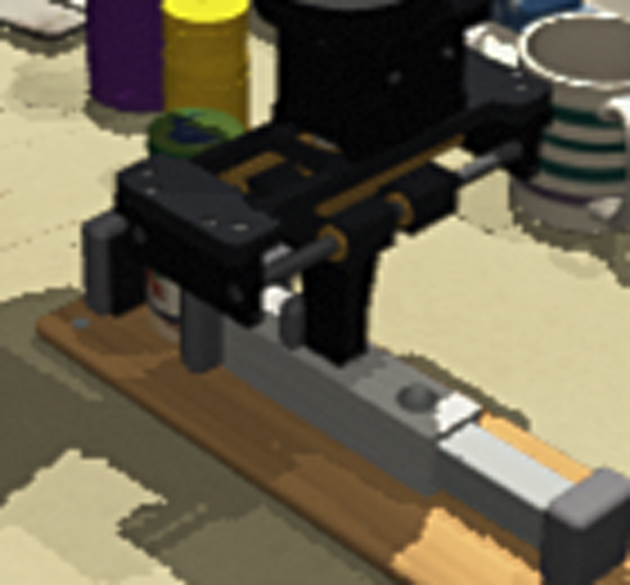

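No pin in the hole yet at crop (418,397). Small steps from here.

Call:
carry_out(
  commands=[
    [[-0.0025,0,0],[0,0,0],0.0],
    [[-0.002,0,0],[0,0,0],0.0],
  ],
)

```text
time_s: 13.82
tcp_pos: [0.5117, -0.032, 0.0488]
ee_rot: [[0.212, -0.977, 0.001], [-0.977, -0.212, -0.006], [0.006, 0.0, -1.0]]
wrist_force: [6.4, -23.5, -3.4]
gripper_width: 0.006
```

```bash
python3 -c "
from h import *
sl()
s=cap('scene','sc12');t=cv2.imread('pics/sc12.png');cv2.imwrite('pics/sc12c.png',cv2.resize(t[200:330,260:400],None,fx=4.5,fy=4.5,interpolation=cv2.INTER_CUBIC))"
```

```text
t 13.8167 tcp [ 0.5117 -0.032   0.0488] head -77.74 F [  6.4 -23.5  -3.4] g 0.006 tiltz [ 8.0e-04 -5.9e-03 -1.0e+00] j [ 15.  23. -28.   1. -39.  -3.]
clampx 4.1 y 0.3 sleeve~43.6
```

View pics/sc12c.png

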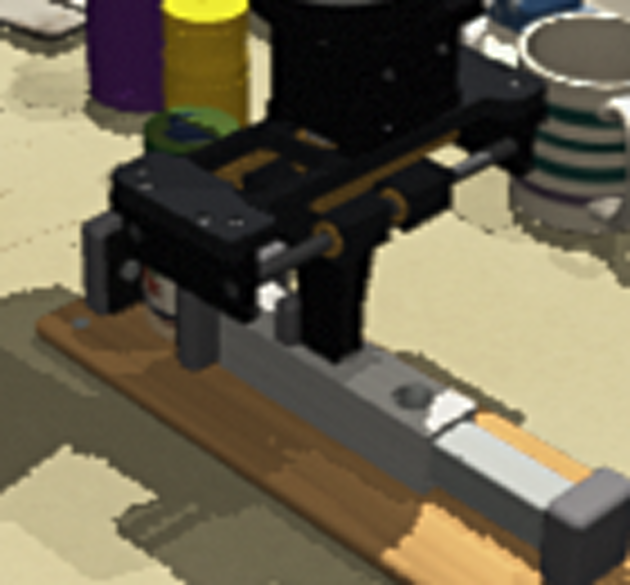

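Force rose to 24 N, which probably means the pin has popped up and locked. Back off and look.

Call:
carry_out(
  commands=[
    [[0.004,0,0],[0,-0.3,0.2],0.0],
    [[0.003,0,-0.004],[0,0,0],0.0],
    [[0.002,0,-0.015],[0,0,0],0.0],
    [[0,0,-0.03],[0,0,0],0.0],
    [[0,0,-0.03],[0,0,0],0.0],
    [[0,0,-0.03],[0,0,0],0.0],
    [[0,0,-0.03],[0,0,0],0.0],
  ],
)

```text
time_s: 14.45
tcp_pos: [0.5072, -0.0397, 0.1842]
ee_rot: [[0.206, -0.978, -0.024], [-0.979, -0.206, 0.0], [-0.005, 0.024, -1.0]]
wrist_force: [0.7, 1.0, -1.0]
gripper_width: 0.005
```

```bash
python3 -c "
from h import *
sl()
s=cap('scene','sc13');t=cv2.imread('pics/sc13.png');cv2.imwrite('pics/sc13c.png',cv2.resize(t[200:340,250:400],None,fx=5,fy=4.2,interpolation=cv2.INTER_CUBIC))
s=cap('top','t13');t=cv2.imread('pics/t13.png');cv2.imwrite('pics/t13c.png',cv2.resize(t[200:300,290:450],None,fx=5,fy=5,interpolation=cv2.INTER_CUBIC))"
```

```text
t 14.45 tcp [ 0.5072 -0.0397  0.1842] head -78.12 F [ 0.7  1.  -1. ] g 0.005 tiltz [-2.440e-02  5.000e-04 -9.997e-01] j [ 14.  13. -18.  -0. -60.  -2.]
clampx -2.5 y 6.4 sleeve~37.0
```

View pics/sc13c.png

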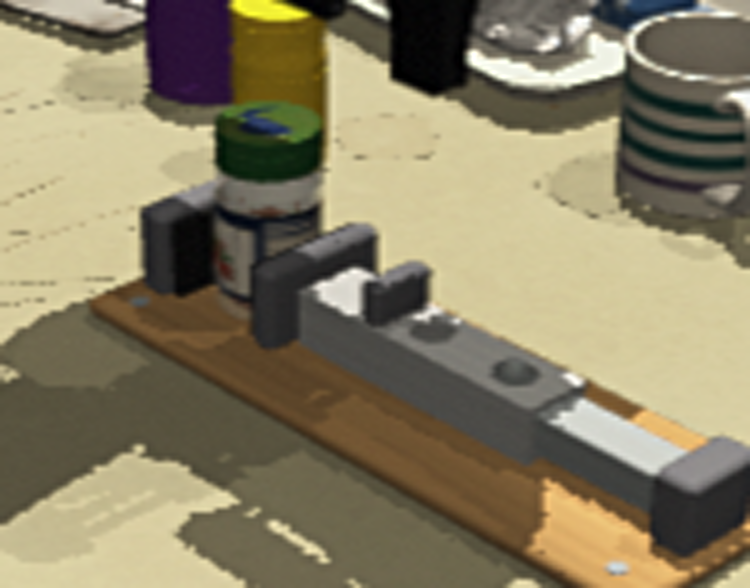

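View pics/t13c.png

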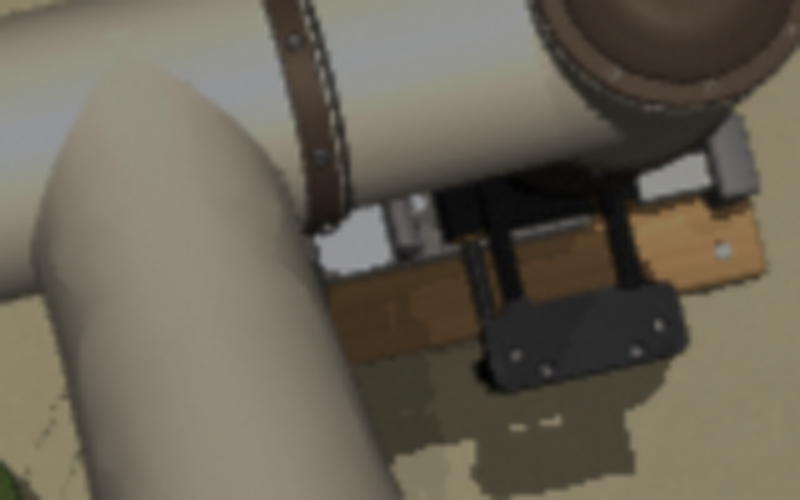

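The jar is upright between the jaws. The hole at crop (515,370) seems filled but is in shade, so I'll move the arm clear and look properly.

Call:
carry_out(
  commands=[
    [[0.02,0,-0.02],[1.4,0,0],0.0],
    [[0.035,0,-0.01],[0,0,0],0.0],
    [[0.035,0,0],[0,0,0],0.0],
    [[0.035,0,0],[0,0,0],0.0],
    [[0.035,0,0],[0,0,0],0.0],
    [[0.035,0,0],[0,0,0],0.0],
    [[0.02,0,0],[0,0,0],0.0],
    [[0,0,0],[0,0,0],0.0],
  ],
)

```text
time_s: 15.22
tcp_pos: [0.5582, -0.251, 0.2173]
ee_rot: [[0.216, -0.976, 0.016], [-0.976, -0.216, 0.016], [-0.012, -0.02, -1.0]]
wrist_force: [-0.2, -0.1, -0.6]
gripper_width: 0.004
```

```bash
python3 -c "
from h import *
sl()
s=cap('scene','sc14');t=cv2.imread('pics/sc14.png');a=cv2.resize(t[190:340,240:400],None,fx=4,fy=4,interpolation=cv2.INTER_CUBIC)
cv2.imwrite('pics/sc14c.png',a)
s=cap('top','t14');t=cv2.imread('pics/t14.png');cv2.imwrite('pics/t14c.png',cv2.resize(t[190:300,290:450],None,fx=5,fy=5,interpolation=cv2.INTER_CUBIC))"
```

```text
t 15.2167 tcp [ 0.5582 -0.251   0.2173] head -77.5 F [-0.2 -0.1 -0.6] g 0.004 tiltz [ 0.0164  0.0163 -0.9997] j [-10.  21.  -2.  -1. -67.  23.]
clampx -219.7 y 0.4 sleeve~-180.2
```

View pics/sc14c.png

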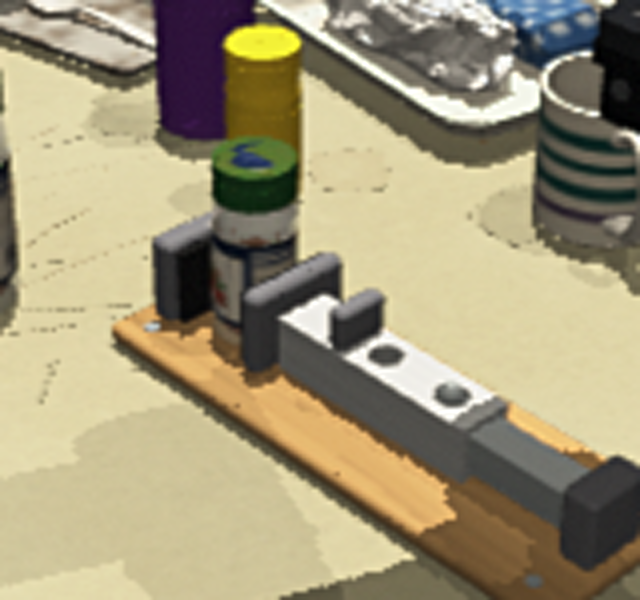

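View pics/t14c.png

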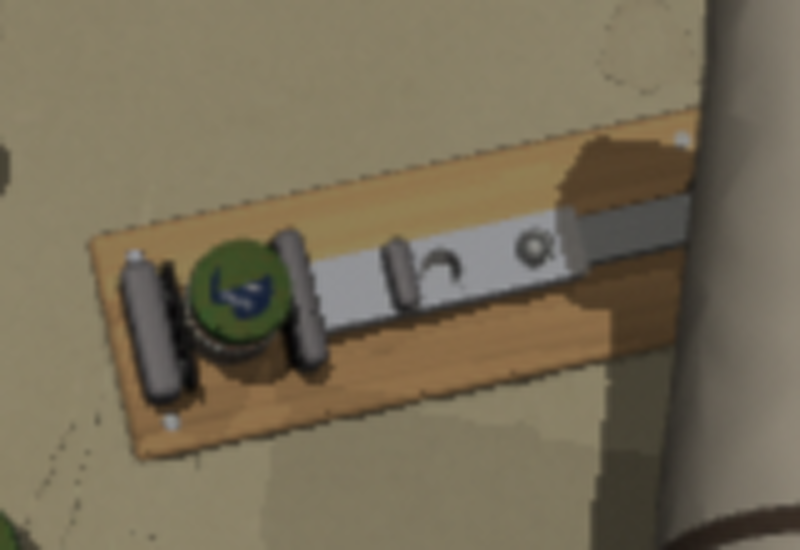

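The top view shows the cone-headed pin in the other hole at crop (535,247), and the jar at (240,290) sits between both jaws. One last comparison: pin height against the start picture, and the bystanders.

```bash
python3 -c "
from h import *
a=cv2.imread('pics/top0.png');b=cv2.imread('pics/t14.png');c=cv2.imread('pics/scene0.png');d=cv2.imread('pics/sc14.png')
f=lambda i,u,v:cv2.resize(i[v-20:v+20,u-25:u+25],None,fx=8,fy=7,interpolation=cv2.INTER_CUBIC)
cv2.imwrite('pics/cmp.png',np.vstack([np.hstack([f(a,396,239),f(b,396,239)]),np.hstack([f(c,351,287),f(d,351,287)])]))
g=lambda a,b,u,v,w:cv2.absdiff(a[v-w:v+w,u-w:u+w],b[v-w:v+w,u-w:u+w]).mean()
print('mug',g(a,b,328,148,22),g(c,d,390,235,12),'garlic',g(a,b,233,317,14),g(c,d,200,238,12),'tin',g(a,b,183,293,18),'big',g(a,b,279,303,18),'yellow',g(a,b,276,214,12),'purple',g(a,b,230,206,18))
"
```

```text
mug 1.9492079889807163 13.228587962962964 garlic 2.318877551020408 19.252314814814813 tin 2.6147119341563787 big 1.7659465020576133 yellow 2.2100694444444446 purple 1.9017489711934157
```

View pics/cmp.png

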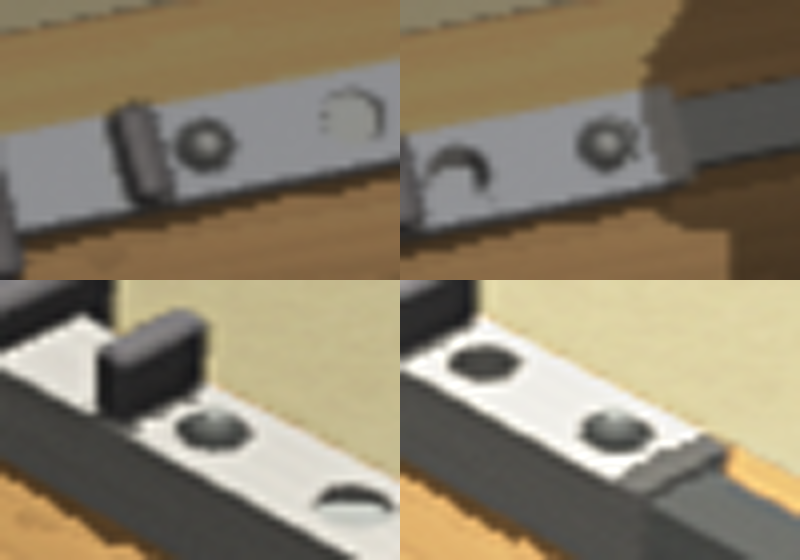

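View pics/sc14.png

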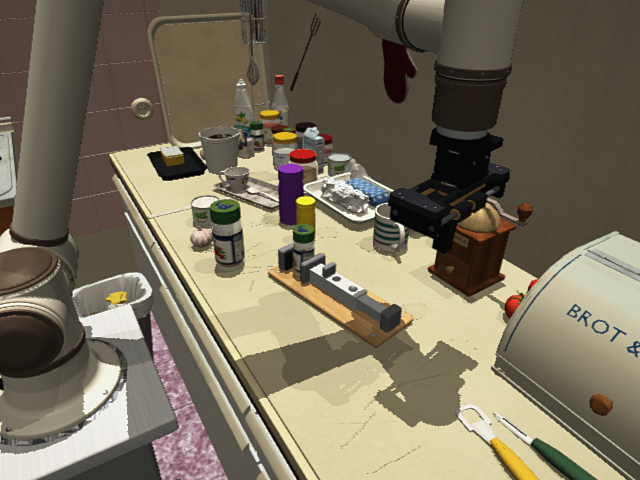

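Garlic (201,238), tin (205,211) and mug (392,228) are where they were, and the robot touches nothing. Handing in.

```bash
python3 -c "
from h import *
st();print(workorder.finish_job())"
```

```text
t 15.3167 tcp [ 0.5574 -0.2484  0.2173] head -77.39 F [-1.4  1.  -0.9] g 0.006 tiltz [ 0.0154  0.0171 -0.9997] j [ -9.  21.  -2.  -1. -67.  23.]
the job is handed in; nothing more can be done
None
```

The small green-capped spice jar is standing upright on the clamp's board between the jaws, and the clamp is closed on it and locked. I handed the job in at 15.3 s. I pressed the pin flush with shut fingers, pushed the ridge until the force jumped to about 24 N at roughly 44 mm of travel, then backed off and moved clear.

**Last checks**
- **Pin:** in both views it stands in the other hole, in the same place and looking the same as at the start. "Fully up" is judged from the pictures, because there is no reading of the pin's depth.
- **Jar:** upright, with a jaw on each side.
- **Mug, garlic and tin:** unmoved. The top view shows no change in any of them. In the scene view the mug and garlic patches differed in pixel values (13 and 19). I put that down to changed shadows and the gripper partly in front of the mug, since both are at the same positions.
- **Forces:** the highest I read were about 24 N in both the placing and the final push; these are readings at the end of each move, so brief peaks could have been higher.

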